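# Feel for the release notch of the tile chest and press it

## Task

The tile chest is shut by a hidden catch: somewhere along the wooden ledge at its front there is a finger-wide notch with a release key as its floor. Starting on the end piece at either end of the ledge, feel along the top of the ledge with a fingertip until it finds the notch, then press the key inside it fully down so that the lid springs ajar, and take the hand away. Do not pry or lift the lid itself, and leave the jars, the pot and the square where they are.

Things in the scene. Friction and masses are not known exactly. Their poses are not given: they have to be found in the camera images.
- chest: Low wooden tile chest, level and fixed to the bench, 200 mm deep (x), 390 mm wide (y), 80 mm high. Origin: centre of its underside; z up; its -x side is the front, facing the robot. Along the front runs a level ledge 48 mm deep (chest x -100 to -52 mm), top 70 mm above the bench; behind it the lid rises 10 mm higher.
- ledge (a point): Middle of the ledge top (of its 390 mm length and 48 mm depth), axes as the chest's. The ledge is a row of flush rigid wooden pieces: end pieces 34 mm long, between them seven places 46 mm long at y = 0, +-46, +-92, +-138 mm. One of the five middle places (varies, not reported: feel or look) is the notch, a gap 46 mm long, open above and in front.
- end_left_top (a point): Middle of the top of the ledge's left (+y) end piece, 178 mm from the ledge's middle; the piece is 34 mm long along y, 48 mm deep.
- end_right_top (a point): Middle of the top of the ledge's right (-y) end piece, the same size, 178 mm to the other side.
- key (a joint): Release key, the wooden floor of the notch, 47 by 43 mm. 0 = up, its top 10 mm below the ledge top; 0.006 m = fully down, 16 mm below. It slides straight down against about 4 N of friction, is linked to the lid, and stays where it is left.
- lid (a joint): Chest lid, 151 mm deep, 390 mm wide, 10 mm thick, 300 g, counter-sprung, hinged on the far side of the chest, 70 mm above the bench. 0 = shut; linked to the key, it rises as the key is pressed, to 0.12 rad (front edge up by 18 mm) when the key is fully down, and stays there. Keep the gripper clear of its front edge while pressing.
- jar_a: Bystander: small jar 44 mm wide, 60 mm high, between robot and chest on the robot's right. Origin: centre of its underside.
- jar_b: Bystander: jar 56 mm wide, 70 mm high, left of the chest. Origin: centre of its underside.
- pot: Bystander: open white pot 76 mm wide, 85 mm high, near the front left of the chest. Origin: centre of its underside.
- square: Bystander: flat steel L-square 160 by 112 mm, 12 mm thick, right of the chest. Origin: underside, middle of the long arm.

How it is judged:
By the outcome, as a careful person would: the job done as asked, in the order asked, and still so for the second after the job is handed in, with the robot touching nothing.
It also fails if it takes over 64 s, if anything falls off the work surface, if the arm or the gripper's body presses on something with over 40 N, if the wrist force passes 120 N, or if a joint passes its speed limit or range.

## Robot

A 6-joint arm with a two-finger parallel gripper is mounted at the origin on the work surface. World frame = base frame: x ahead of the robot, y to its left, z up, the work surface at z = 0. Lengths are in m, angles in degrees, forces in N, time in s.
With the tool pointing down it reaches from about 0.325 to 0.9 m from the base axis. Payload 3.5 kg.
Tool frame: the origin (TCP) lies between the finger pads; the fingertips stand 25 mm ahead of it and the grasp point (between the pads) lies 6 mm ahead of it; z points along the fingers, y is the direction in which the jaws open and shut (so a half turn about z gives the same grasp; the last joint's range is limited). The gripper opens to 85 mm and grips with 20 to 120 N. Pads are 22 mm wide; open, the fingers measure 114 mm over their backs; the gripper's body (76 mm by 85 mm) begins 54 mm behind the grasp point. The pads swing forward as they close: fully open they stand 13 mm farther back than shut.
Start: joints at [62.544, 15.837, -1.513, 72.651, 0, 84.076], TCP at [0.229, 0.581, 0.256] pointing down, gripper open.
Joint ranges: [-178.77, 178.77], [-48.84, 107.48], [-61.69, 71.31], [-111.58, 123.2], [-90, 87.43], [-180, 180]. Speed limits (degrees/s): [147.25, 147.25, 180, 180, 180, 180].

## Interface

Orientations are given as a 3x3 rotation matrix whose columns are the frame's x, y, z axes.
In Python, from bench import r gives the robot as it stands. The module is installed in compiled form; this text tells all that it offers.
- The arm moves only by the tool play_rows, never from a script. Its arguments are lists of equal length, an entry for each row: "delta_pos": the shift along the tool's x, y, z in mm, a list of three; "twist": the turn, a rotation vector about the tool's x, y, z in rad, a list of three; "jaw": the gripper's target within -1 to 1 (shut at 1, half-way at 0, fully open at -1). A call has 1 to 20 rows; each row shifts and turns the commanded pose from where the row before left it, along the tool's axes as they then stand; what a row does not reach is not made up. A row lasts 1/12 s, in which the tool goes at most 41.7 mm and 7.16 degrees, less where a joint would pass 70% of its speed; a pose out of reach is approached as far as the arm can. A call is refused whole if a number of a shift passes 41.7 or a number of a turn 0.125, either way. A call with a gripper value outside its range is refused whole. The fingers move at their own pace and stop on an object; "grip_force" is the grip in N (left out, the last holds). Time passes only in rows, so rows that do not move let the fingers close. It gives the time, the measured TCP pose, the force and the opening at its end, in the units of the state.
- r.state(): the state, without advancing time (a new reading comes with each control period).
- r.read_camera(name): name is "side" or "top"; returns the picture (480x640x3 uint8, blue, green, red); there is no depth.
- r.get_calibration(name): a dict with "intrinsics" (3x3 intrinsics, pixels), "origin" and "rotation" of the camera in the world. Camera axes: x right, y down, z forward; pixel columns grow to the right and rows downward; lengths in m; the calibration is good to about 2 mm. A picture is of the moment at which its call begins. get_calibration takes no time and is no camera call.
- r.hand_in(): hands the job in, once; it reports no verdict.
Trained networks look in the newest picture that a camera, given by its name, has taken for a name from the list of things; names that differ only in an ending like _2 or _b are one class to them, and where a whole thing is asked for, a point or a joint stands for the part that bears it (a point fixed in the world has none). Each returns a list of dicts, best first, with "score" (0 to 1); they miss things now and then, are a little off and sometimes report something else, mostly with a low value. They report only what shows in the picture. A call takes as long as a camera call.
- r.spot_in(query, camera): "xy" ([column, row] in pixels, amid what is visible of it).
The state is a dict: "time": time; "joint_positions": joint angles; "joint_velocities": joint speeds; "joint_torque": joint torques, N m; "position": TCP position; "orientation": TCP orientation; "force": force on the tool from outside, world axes, zero at the start; "wrist_torque": the same for the moment, N m; "opening": opening from 0.0 (shut) to 1.0 (fully open).
Only numpy, scipy, OpenCV 4.12 (cv2) and the standard library are available. Lean on these libraries where they do the work, as an engineer would, in place of code of your own. Each camera call takes 0.05 s, during which the arm holds its last target.

## Working session

There is one attempt and no reset: what is moved stays moved. The work goes in short steps, Python scripts to look and compute and a tool call to move; the robot and the scene stay as the last step left them, time stands still between calls to the robot, and variables do not carry over. Pictures are saved under pics/ and viewed, and the job is handed in when it is done.

Besides the shell and the picture viewer there is one more tool, called as name(argument=value, ...), one argument or row to a line, values as JSON. play_rows: Moves the arm, as the interface text tells. Its arguments: {"type":"object","properties":{"delta_pos":{"type":"array","items":{"type":"array","items":{"type":"number"}}},"twist":{"type":"array","items":{"type":"array","items":{"type":"number"}}},"jaw":{"type":"array","items":{"type":"number"}},"grip_force":{"type":"number"}},"required":["delta_pos","twist","jaw"]}

```bash
mkdir -p pics
cat > h.py <<'E'
from bench import r
import numpy as np, cv2
def ray(cam,px):
    c=r.get_calibration(cam);K=np.array(c["intrinsics"]);R=np.array(c["rotation"]);o=np.array(c["origin"])
    d=R@np.linalg.solve(K,[px[0],px[1],1]);return o,d
def atz(cam,px,z):
    o,d=ray(cam,px);return o+d*(z-o[2])/d[2]
def proj(cam,p):
    c=r.get_calibration(cam);K=np.array(c["intrinsics"]);R=np.array(c["rotation"]);o=np.array(c["origin"])
    q=K@(R.T@(np.array(p)-o));return q[:2]/q[2]
E
python3 - <<'E'
from h import *
for c in("top","side"):
    cv2.imwrite(f"pics/{c}0.png",r.read_camera(c))
    k=r.get_calibration(c);print(c,np.round(k["origin"],3),np.round(k["rotation"],2).tolist(),np.round(k["intrinsics"]).tolist())
    for q in("chest","ledge","end_left_top","end_right_top","key","lid","jar_a","pot","square"):
        try:print(q,[(np.round(d["xy"]).tolist(),round(d["score"],2)) for d in r.spot_in(q,c)][:3])
        except Exception as e:print(q,e)
s=r.state();print(s["time"],s["orientation"],s["opening"])
E
```

```text
top [ 0.398 -0.039  1.171] [[0.0, -0.99, 0.12], [-1.0, 0.0, 0.02], [-0.02, -0.12, -0.99]] [[526.0, 0.0, 308.0], [0.0, 526.0, 248.0], [0.0, 0.0, 1.0]]
chest [([291.0, 198.0], 0.9)]
ledge [([290.0, 200.0], 0.96)]
end_left_top [([207.0, 242.0], 0.76)]
end_right_top [([374.0, 241.0], 0.94)]
key [([247.0, 241.0], 0.88)]
lid [([289.0, 194.0], 0.96)]
jar_a [([383.0, 335.0], 0.86), ([148.0, 233.0], 0.68)]
pot [([178.0, 332.0], 0.76)]
square [([384.0, 334.0], 0.6), ([490.0, 230.0], 0.57)]
side [ 0.245 -0.756  0.888] [[0.93, -0.26, 0.26], [-0.36, -0.68, 0.64], [0.01, -0.69, -0.72]] [[558.0, 0.0, 307.0], [0.0, 558.0, 245.0], [0.0, 0.0, 1.0]]
chest [([348.0, 239.0], 0.71)]
ledge []
end_left_top [([280.0, 175.0], 0.7), ([244.0, 338.0], 0.52)]
end_right_top []
key [([290.0, 202.0], 0.68)]
lid [([350.0, 221.0], 0.84)]
jar_a [([272.0, 152.0], 0.85), ([246.0, 336.0], 0.56)]
pot [([192.0, 187.0], 0.74)]
square [([417.0, 416.0], 0.81), ([278.0, 171.0], 0.49)]
1.0 [[-9.30209786e-01  3.67028271e-01 -3.30964314e-05]
 [ 3.67028271e-01  9.30209787e-01  5.39855921e-06]
 [ 3.27680482e-05 -7.12553338e-06 -9.99999999e-01]] 0.9963830219023023
```

View pics/top0.png

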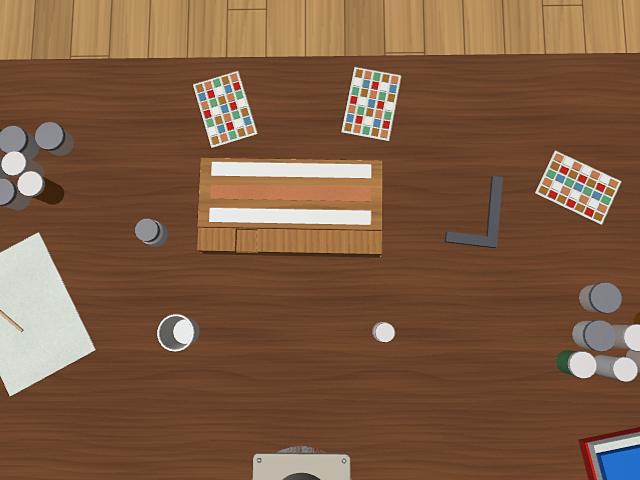

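View pics/side0.png

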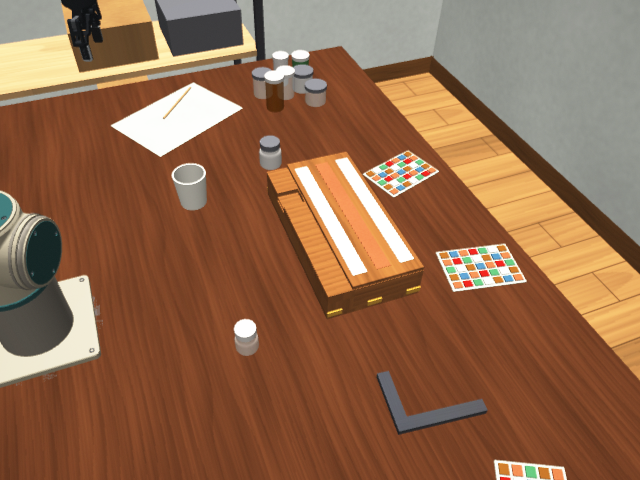

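Run:
```python
import cv2
a=cv2.imread("pics/top0.png")[140:270,180:400];cv2.imwrite("pics/topz.png",cv2.resize(a,None,fx=3.6,fy=3.6,interpolation=cv2.INTER_CUBIC))
a=cv2.imread("pics/side0.png")[130:330,230:480];cv2.imwrite("pics/sidez.png",cv2.resize(a,None,fx=3,fy=3,interpolation=cv2.INTER_CUBIC))
```

```text
(no output)
```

View pics/topz.png

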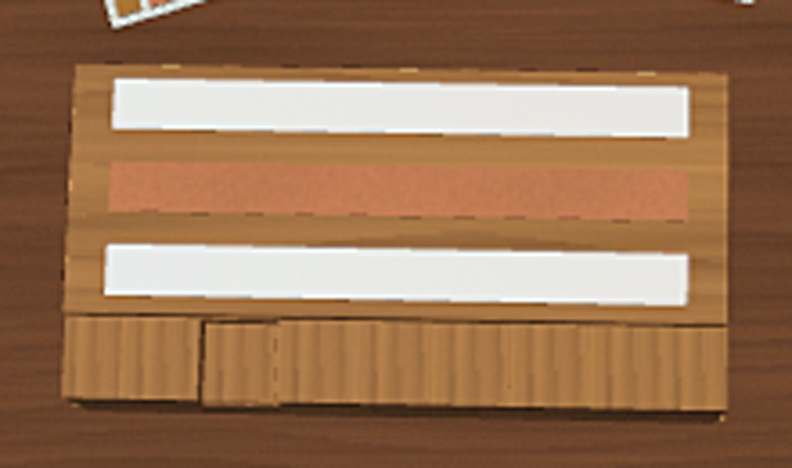

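View pics/sidez.png

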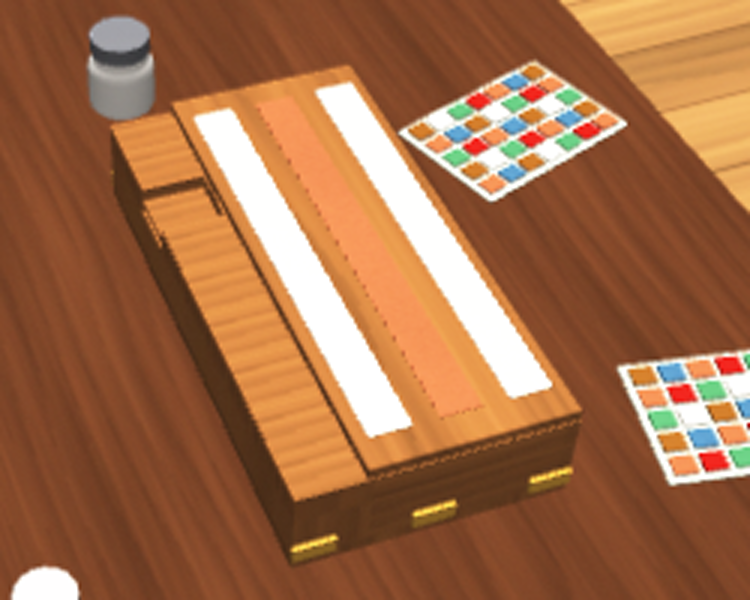

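Run:
```python
from h import *
def f(x,y): return (180+(x+.5)/3.6-.5,140+(y+.5)/3.6-.5)
# ledge front corners, ledge/lid boundary (crop px)
P={}
for n,p in dict(fl=(63,399),fr=(727,411),bl=(65,316),br=(727,326),nl_f=(203,404),nl_b=(203,321),nr_f=(278,404),nr_b=(278,323)).items():
    P[n]=atz("top",f(*p),.07);print(n,P[n].round(4))
u=P['fl']-P['fr'];print(np.linalg.norm(u),np.degrees(np.arctan2(-u[0],u[1])))
u2=P['bl']-P['br'];print(np.linalg.norm(u2),np.degrees(np.arctan2(-u2[0],u2[1])))
def s(x,y): return (230+(x+.5)/3-.5,130+(y+.5)/3-.5)
for n,p in dict(fl=(111,128),fr=(292,500),br=(369,472),nl_f=(143,193)).items():print("side",n,atz("side",s(*p),.07).round(4))
for q,px,z in(("pot",(176,332),.085),("jarb",(147,230),.07),("jara",(384,332),.06)):print(q,atz("top",px,z).round(3))
```

```text
fl [0.5291 0.2204 0.07  ]
fr [ 0.5211 -0.1692  0.07  ]
bl [0.5786 0.2205 0.07  ]
br [ 0.5713 -0.1701  0.07  ]
nl_f [0.526  0.1377 0.07  ]
nl_b [0.5753 0.1385 0.07  ]
nr_f [0.5258 0.0935 0.07  ]
nr_b [0.574  0.0941 0.07  ]
0.38973271485938693 -1.1780763071874991
0.39065449209288444 -1.070928096719492
side fl [0.5321 0.2172 0.07  ]
side fr [ 0.5223 -0.1682  0.07  ]
side br [ 0.5764 -0.1647  0.07  ]
side nl_f [0.5303 0.137  0.07  ]
pot [0.359 0.256 0.085]
jarb [0.573 0.329 0.07 ]
jara [ 0.358 -0.173  0.06 ]
```

play_rows(
  delta_pos=[
    [0,0,0],
    [0,0,0],
    [0,0,0],
    [0,0,0],
    [-20,-23,0],
    [-20,-23,0],
    [-20,-23,0],
    [-20,-23,0],
    [-20,-23,0],
    [-20,-23,0],
    [-20,-23,0],
    [-20,-23,0],
    [-20,-23,0],
    [-20,-23,0],
    [-20,-23,0],
    [-20,-23,0],
    [-20,-23,0],
    [-20,-23,0],
    [-20,-23,0],
    [-20,-23,0],
  ],
  twist=[
    [0,0,-0.089],
    [0,0,-0.089],
    [0,0,-0.089],
    [0,0,-0.089],
    [0,0,0],
    [0,0,0],
    [0,0,0],
    [0,0,0],
    [0,0,0],
    [0,0,0],
    [0,0,0],
    [0,0,0],
    [0,0,0],
    [0,0,0],
    [0,0,0],
    [0,0,0],
    [0,0,0],
    [0,0,0],
    [0,0,0],
    [0,0,0],
  ],
  jaw=[1,1,1,1,1,1,1,1,1,1,1,1,1,1,1,1,1,1,1,1],
  grip_force=40,
)

```text
time: 2.67
position: [0.5428, 0.2058, 0.2565]
orientation: [[-1.0, 0.02, 0.0], [0.02, 1.0, 0.0], [-0.0, 0.0, -1.0]]
force: [0.1, 0.9, 0.2]
opening: -0.001
```

```bash
cat >> h.py <<'E'
def st():
    s=r.state();p=np.array(s["position"]);R=np.array(s["orientation"])
    th=np.radians(-1.13);X=np.array([np.cos(th),np.sin(th),0]);Y=np.array([-np.sin(th),np.cos(th),0])
    L=np.array([.550,.0252,.07]);d=p-L
    print("t",round(s["time"],2),"ledge xy mm",(np.array([d@X,d@Y])*1e3).round(1),"tipz",round((p[2]-.025)*1e3,1),"F",np.round(s["force"],1),"open",round(s["opening"],3))
    print("toolY yaw",np.degrees(np.arctan2(-R[0,1],R[1,1])).round(2),"tilt",R[:,2].round(4))
E
python3 -c "
from h import *;st()"
```

```text
t 2.67 ledge xy mm [-10.7 180.4] tipz 231.5 F [0.1 0.9 0.2] open -0.001
toolY yaw -1.14 tilt [ 3.e-04  2.e-04 -1.e+00]
```

play_rows(
  delta_pos=[
    [-2,-1,20],
    [-2,-2,25],
    [0,0,25],
    [0,0,25],
    [0,0,20],
    [0,0,15],
    [0,0,10],
    [0,0,5],
    [0,0,0],
    [0,0,0],
    [0,0,0],
  ],
  twist=[
    [0,0,0],
    [0,0,0],
    [0,0,0],
    [0,0,0],
    [0,0,0],
    [0,0,0],
    [0,0,0],
    [0,0,0],
    [0,0,0],
    [0,0,0],
    [0,0,0],
  ],
  jaw=[1,1,1,1,1,1,1,1,1,1,1],
)

```text
time: 3.58
position: [0.547, 0.2043, 0.1126]
orientation: [[-1.0, 0.02, 0.002], [0.02, 1.0, 0.001], [-0.002, 0.001, -1.0]]
force: [0.3, -0.1, 0.1]
opening: -0.002
```

```bash
python3 -c "
from h import *;st()
cv2.imwrite('pics/top1.png',r.read_camera('top'));a=r.read_camera('side')[80:330,150:450];cv2.imwrite('pics/side1.png',cv2.resize(a,None,fx=2.4,fy=2.4))"
```

```text
t 3.58 ledge xy mm [ -6.5 179. ] tipz 87.6 F [ 0.3 -0.1  0.1] open -0.002
toolY yaw -1.13 tilt [ 2.3e-03  6.0e-04 -1.0e+00]
```

View pics/side1.png

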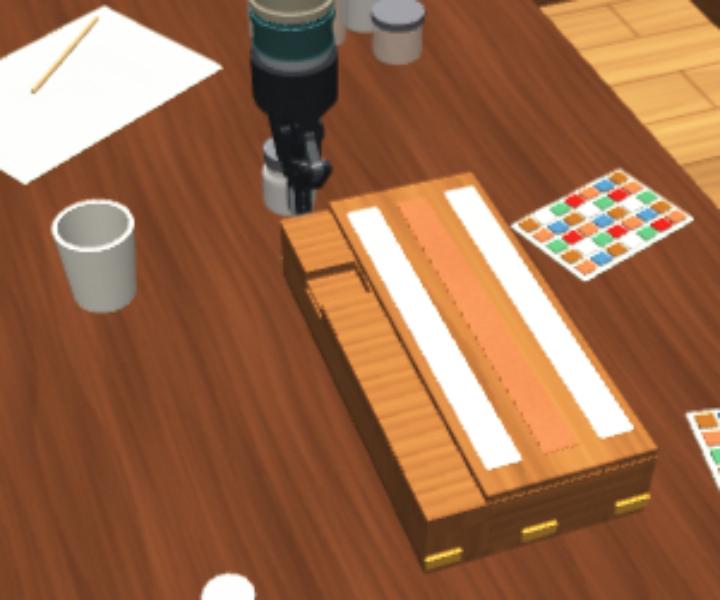

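play_rows(
  delta_pos=[
    [0,-2,5],
    [0,-2,5],
    [0,0,3],
    [0,0,1],
    [0,0,1],
    [0,0,0],
  ],
  twist=[
    [0,0,0],
    [0,0,0],
    [0,0,0],
    [0,0,0],
    [0,0,0],
    [0,0,0],
  ],
  jaw=[1,1,1,1,1,1],
)

```text
time: 4.18
position: [0.5457, 0.2, 0.0959]
orientation: [[-1.0, 0.02, -0.001], [0.02, 1.0, -0.0], [0.001, -0.0, -1.0]]
force: [-0.8, -0.1, -0.5]
opening: -0.004
```

```bash
python3 -c "
from h import *;st()
s=r.state();p=np.array(s['position']);p[2]-=.025;print(proj('side',p),proj('top',p))
a=r.read_camera('side')[130:230,230:330];cv2.imwrite('pics/side2.png',cv2.resize(a,None,fx=6,fy=6,interpolation=cv2.INTER_CUBIC))
a=r.read_camera('top')[180:280,170:300];cv2.imwrite('pics/top2.png',cv2.resize(a,None,fx=5,fy=5,interpolation=cv2.INTER_CUBIC))
"
```

```text
t 4.18 ledge xy mm [ -7.8 174.7] tipz 70.9 F [-0.8 -0.1 -0.5] open -0.004
toolY yaw -1.14 tilt [-6.e-04 -1.e-04 -1.e+00]
[274.65864966 175.15728769] [206.8268226 242.6336635]
```

View pics/side2.png

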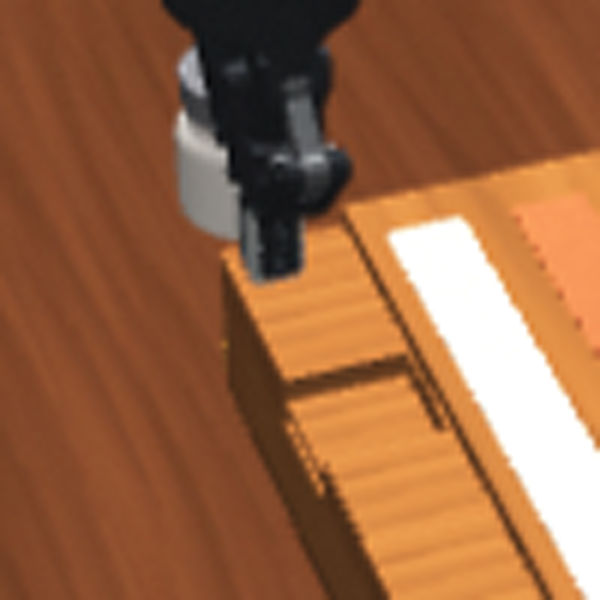

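View pics/top2.png

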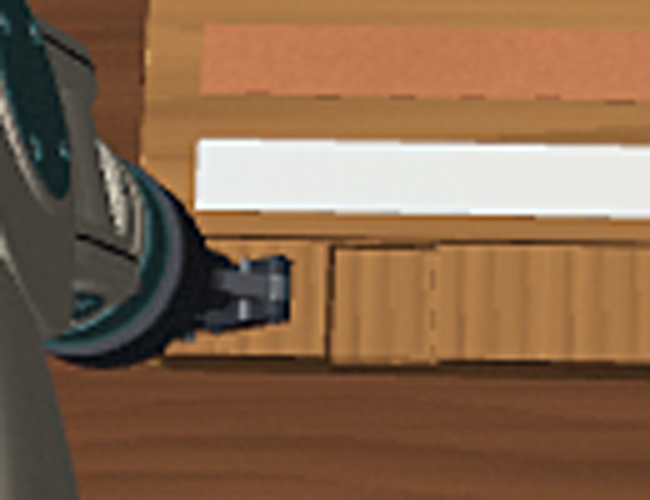

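play_rows(
  delta_pos=[
    [0,0,0.5],
    [0,0,0.5],
    [0,0,0.4],
    [0,0,0],
  ],
  twist=[
    [0,0,0],
    [0,0,0],
    [0,0,0],
    [0,0,0],
  ],
  jaw=[1,1,1,1],
)

```text
time: 4.62
position: [0.546, 0.2001, 0.0951]
orientation: [[-1.0, 0.02, 0.0], [0.02, 1.0, 0.0], [-0.0, 0.0, -1.0]]
force: [-0.7, -0.8, 0.4]
opening: -0.002
```

play_rows(
  delta_pos=[
    [0,0,0.5],
    [0,0,0.5],
    [0,0,0],
  ],
  twist=[
    [0,0,0],
    [0,0,0],
    [0,0,0],
  ],
  jaw=[1,1,1],
)

```text
time: 4.87
position: [0.5461, 0.2001, 0.0951]
orientation: [[-1.0, 0.02, 0.0], [0.02, 1.0, 0.0], [-0.0, 0.0, -1.0]]
force: [-0.5, 0.0, 6.8]
opening: 0.0
```

play_rows(
  delta_pos=[
    [0,-2,0],
    [0,-4,0],
    [0,-4,0],
    [0,-4,0],
    [0,-4,0],
    [0,-4,0],
    [0,-4,0],
    [0,-4,0],
    [0,-4,0],
    [0,-4,0],
    [0,-4,0],
    [0,-4,0],
    [0,-2,0],
    [0,-2,0],
    [0,0,0],
  ],
  twist=[
    [0,0,0],
    [0,0,0],
    [0,0,0],
    [0,0,0],
    [0,0,0],
    [0,0,0],
    [0,0,0],
    [0,0,0],
    [0,0,0],
    [0,0,0],
    [0,0,0],
    [0,0,0],
    [0,0,0],
    [0,0,0],
    [0,0,0],
  ],
  jaw=[1,1,1,1,1,1,1,1,1,1,1,1,1,1,1],
)

```text
time: 6.12
position: [0.5463, 0.1504, 0.0951]
orientation: [[-1.0, 0.02, 0.003], [0.02, 1.0, 0.002], [-0.003, 0.002, -1.0]]
force: [0.5, 3.2, 5.6]
opening: 0.001
```

```bash
python3 -c "
from h import *;st()"
```

```text
t 6.12 ledge xy mm [ -6.2 125.1] tipz 70.1 F [0.5 3.2 5.6] open 0.001
toolY yaw -1.14 tilt [ 0.0028  0.0021 -1.    ]
```

Still on the ledge with about 5.6 N. Continue in small steps.

play_rows(
  delta_pos=[
    [0,-3,0],
    [0,-3,0],
    [0,-3,0],
    [0,-3,0],
    [0,-3,0],
    [0,-2,0],
    [0,0,0],
  ],
  twist=[
    [0,0,0],
    [0,0,0],
    [0,0,0],
    [0,0,0],
    [0,0,0],
    [0,0,0],
    [0,0,0],
  ],
  jaw=[1,1,1,1,1,1,1],
)

```text
time: 6.7
position: [0.5453, 0.1326, 0.0944]
orientation: [[-1.0, 0.02, 0.002], [0.02, 1.0, -0.0], [-0.002, -0.0, -1.0]]
force: [-0.2, 0.3, 0.3]
opening: 0.001
```

play_rows(
  delta_pos=[
    [0,-4,0],
    [0,-4,0],
    [0,-4,0],
    [0,-4,0],
    [0,0,2],
    [0,0,2],
    [0,0,1],
    [0,0,0],
    [0,0,0],
  ],
  twist=[
    [0,0,0],
    [0,0,0],
    [0,0,0],
    [0,0,0],
    [0,0,0],
    [0,0,0],
    [0,0,0],
    [0,0,0],
    [0,0,0],
  ],
  jaw=[1,1,1,1,1,1,1,1,1],
)

```text
time: 7.45
position: [0.5441, 0.1172, 0.0887]
orientation: [[-1.0, 0.02, -0.0], [0.02, 1.0, -0.0], [0.0, -0.0, -1.0]]
force: [0.6, 0.0, 0.2]
opening: -0.003
```

```bash
python3 -c "
from h import *;st()
a=r.read_camera('side')[130:230,230:330];cv2.imwrite('pics/side3.png',cv2.resize(a,None,fx=6,fy=6,interpolation=cv2.INTER_CUBIC))
a=r.read_camera('top')[180:280,170:300];cv2.imwrite('pics/top3.png',cv2.resize(a,None,fx=5,fy=5,interpolation=cv2.INTER_CUBIC))
"
```

```text
t 7.45 ledge xy mm [-7.7 91.8] tipz 63.7 F [0.6 0.  0.2] open -0.003
toolY yaw -1.12 tilt [-3.e-04 -1.e-04 -1.e+00]
```

View pics/side3.png

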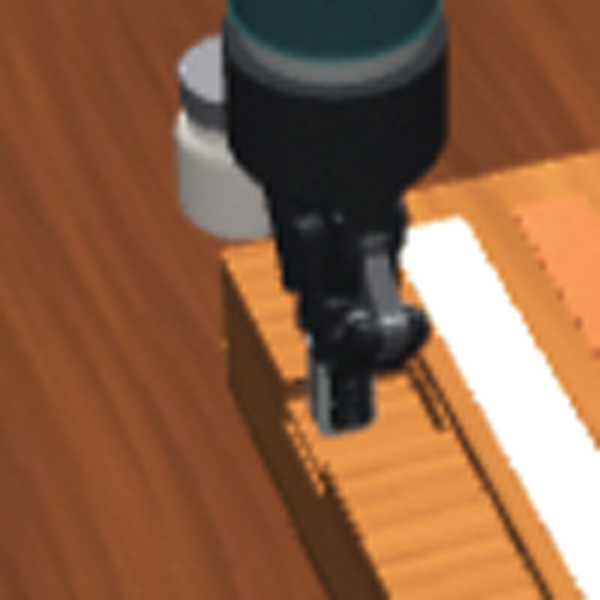

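View pics/top3.png

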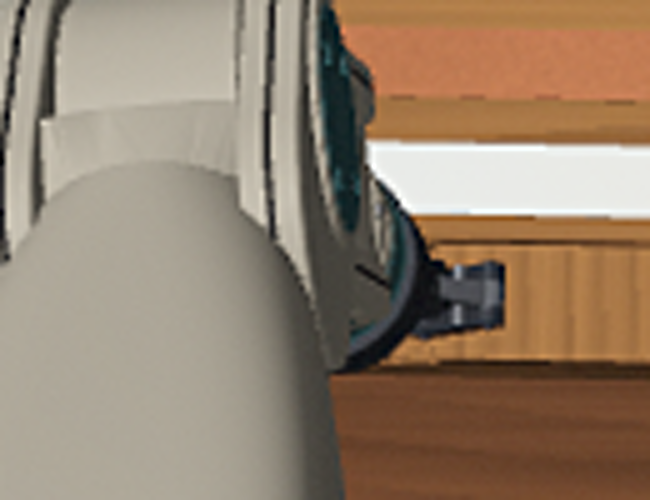

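play_rows(
  delta_pos=[
    [0,0,1],
    [0,0,1],
    [0,0,1],
    [0,0,1],
    [0,0,1],
    [0,0,1],
    [0,0,0],
    [0,0,0],
  ],
  twist=[
    [0,0,0],
    [0,0,0],
    [0,0,0],
    [0,0,0],
    [0,0,0],
    [0,0,0],
    [0,0,0],
    [0,0,0],
  ],
  jaw=[1,1,1,1,1,1,1,1],
)

```text
time: 8.22
position: [0.5443, 0.1171, 0.083]
orientation: [[-1.0, 0.02, 0.0], [0.02, 1.0, 0.0], [-0.0, 0.0, -1.0]]
force: [-1.3, 0.4, 2.9]
opening: 0.0
```

play_rows(
  delta_pos=[
    [0,0,1],
    [0,0,1],
    [0,0,1],
    [0,0,1],
    [0,0,0],
    [0,0,0],
  ],
  twist=[
    [0,0,0],
    [0,0,0],
    [0,0,0],
    [0,0,0],
    [0,0,0],
    [0,0,0],
  ],
  jaw=[1,1,1,1,1,1],
)

```text
time: 8.72
position: [0.5443, 0.1171, 0.079]
orientation: [[-1.0, 0.02, 0.0], [0.02, 1.0, 0.0], [-0.0, 0.0, -1.0]]
force: [-2.3, 0.2, 5.3]
opening: -0.003
```

play_rows(
  delta_pos=[
    [0,0,1],
    [0,0,1],
    [0,0,0],
    [0,0,0],
  ],
  twist=[
    [0,0,0],
    [0,0,0],
    [0,0,0],
    [0,0,0],
  ],
  jaw=[1,1,1,1],
)

```text
time: 9.05
position: [0.5443, 0.1171, 0.0789]
orientation: [[-1.0, 0.02, 0.0], [0.02, 1.0, -0.0], [-0.0, -0.0, -1.0]]
force: [-6.4, -0.7, 16.7]
opening: -0.001
```

```bash
python3 -c "
from h import *;st()
a=r.read_camera('side')[130:330,230:480];cv2.imwrite('pics/side4.png',cv2.resize(a,None,fx=3,fy=3,interpolation=cv2.INTER_CUBIC))
"
```

```text
t 9.05 ledge xy mm [-7.5 91.8] tipz 53.9 F [-6.4 -0.7 16.7] open -0.001
toolY yaw -1.13 tilt [ 2.e-04 -0.e+00 -1.e+00]
```

View pics/side4.png

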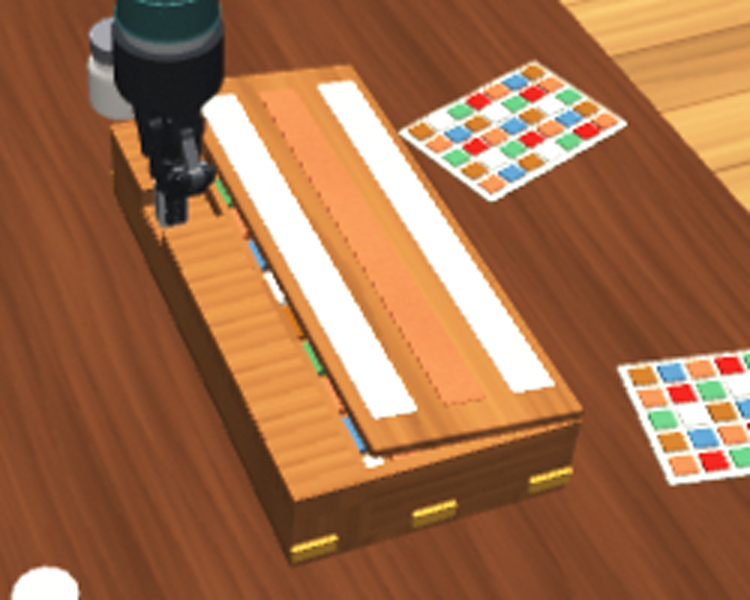

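play_rows(
  delta_pos=[
    [0,0,-1],
    [0,0,-1],
    [0,0,-1],
    [1,0,-2],
    [3,0,0],
    [4,0,0],
    [4,0,0],
    [3,0,-4],
    [0,0,-8],
    [0,0,-15],
    [0,0,-20],
    [0,0,-20],
    [0,0,-20],
    [0,0,-20],
    [0,0,-15],
    [0,0,-5],
    [0,0,0],
    [0,0,0],
  ],
  twist=[
    [0,0,0],
    [0,0,0],
    [0,0,0],
    [0,0,0],
    [0,0,0],
    [0,0,0],
    [0,0,0],
    [0,0,0],
    [0,0,0],
    [0,0,0],
    [0,0,0],
    [0,0,0],
    [0,0,0],
    [0,0,0],
    [0,0,0],
    [0,0,0],
    [0,0,0],
    [0,0,0],
  ],
  jaw=[1,1,1,1,1,1,1,1,1,1,1,1,1,1,1,1,1,1],
)

```text
time: 10.6
position: [0.5291, 0.1173, 0.2089]
orientation: [[-1.0, 0.02, 0.0], [0.02, 1.0, 0.0], [-0.0, 0.0, -1.0]]
force: [0.1, 0.1, 0.4]
opening: -0.004
```

```bash
python3 -c "
from h import *;st()
cv2.imwrite('pics/side5.png',r.read_camera('side'))
a=cv2.imread('pics/side5.png')[130:330,230:480];cv2.imwrite('pics/side5z.png',cv2.resize(a,None,fx=3,fy=3,interpolation=cv2.INTER_CUBIC))
cv2.imwrite('pics/top5.png',r.read_camera('top'))
"
```

```text
t 10.6 ledge xy mm [-22.7  91.7] tipz 183.9 F [0.1 0.1 0.4] open -0.004
toolY yaw -1.14 tilt [ 2.e-04  0.e+00 -1.e+00]
```

View pics/side5z.png

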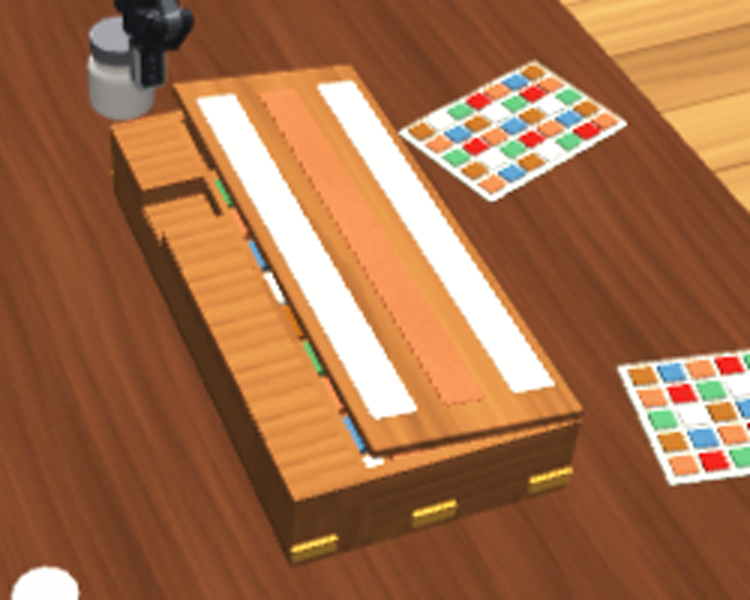

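View pics/top5.png

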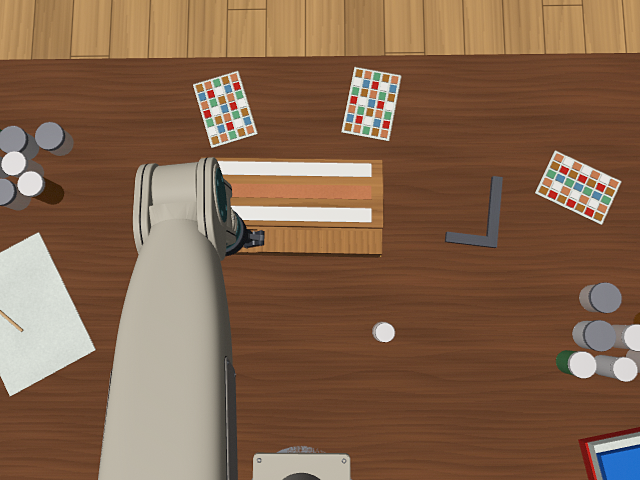

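The key is down and the lid is ajar, matching the picture taken at full press. The hand is clear and nothing else moved, so I'm handing it in.

```bash
python3 -c "
from h import *;print(r.hand_in())"
```

```text
the job is handed in; nothing more can be done
None
```

The catch is released: the key is fully down, the lid stands ajar and the hand is clear of the chest. I handed the job in at about 10.7 s.

- **Feeling along:** I shut the gripper and touched down on the left end piece with about 7 N. I then slid the fingertip along the ledge at about 6 N. The force vanished about 107 mm left of the ledge's middle, which marks the notch at the +92 mm place; the pictures had shown it there too.
- **Pressing:** In the middle of the notch I pressed the key until the fingertip was 16 mm below the ledge top. Pressing harder, to 17 N, moved it no further, so it was at its stop.
- **Last checks:** After backing out to the front and up, the wrist force was about 0 N. The side picture shows the key still down and the lid still ajar. In the last pictures jar_a, jar_b and the square are where they were. The arm hid the pot from above and I did not check it in the last side picture, but nothing went near it.
- **Unexplained reading:** While pressing at 17 N there was also about 6 N of sideways force on the hand. I took it for friction at the fingertip, and it was gone after the hand came away.

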